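# Stroke the paint pot lids shut

### The job

The lids of the five-pot palette are ajar and the paint will dry out: run the shut fingertips lightly along the curved row in one stroke, from the red pot through orange, yellow and green to the blue one, so that every lid is pressed fully shut in that order. Keep the fingers low over the row until the last lid is shut, do not press hard, grip, lift or shove the palette, and leave the eraser, the green tube and the masking tape where they lie.

Things in the scene. Friction and masses are not known exactly. Their poses are not given: they have to be found in the camera images.
- palette: White ceramic palette, about 0.9 kg, loose on the table: five round paint pots joined in a gentle arc (centre line radius 170 mm, 46 mm from pot to pot along the arc, 46 mm across the row). Origin at the table under the middle (yellow) pot; z up; its +x is the convex side of the arc; +y points toward the red end, -y toward the blue end. The arc's centre lies 170 mm from the origin along -x. The shut lids' tops all lie level, 33.5 mm above the table.
- pot_red (a point): Pot 1 of 5 in the row from red to blue: the middle of the top face of its red lid when shut, 33.5 mm above the table; fixed to the palette, does not move with the lid.
- cap_red (a joint): Hinge of the red lid, rad: 0 shut, grows as it opens (stop at 0.9); starts ajar at 0.35 to 0.65. Round lid 37 mm across, 3 mm thick. Its hinge is on the red-end side of the pot, 20 mm before the pot's middle along the row; its free edge with a small lip lies 22 mm past the middle, toward the blue end, and is the part that stands up (by up to 27 mm). Stiff hinge: stays where left, and about 1 N at its middle (more near the hinge) moves it.
- pot_orange (a point): Pot 2 of 5 in the row from red to blue: the middle of the top face of its orange lid when shut, 33.5 mm above the table; fixed to the palette, does not move with the lid.
- cap_orange (a joint): Hinge of the orange lid, rad: 0 shut, grows as it opens (stop at 0.9); starts ajar at 0.35 to 0.65. Round lid 37 mm across, 3 mm thick. Its hinge is on the red-end side of the pot, 20 mm before the pot's middle along the row; its free edge with a small lip lies 22 mm past the middle, toward the blue end, and is the part that stands up (by up to 27 mm). Stiff hinge: stays where left, and about 1 N at its middle (more near the hinge) moves it.
- pot_yellow (a point): Pot 3 of 5 in the row from red to blue: the middle of the top face of its yellow lid when shut, 33.5 mm above the table; fixed to the palette, does not move with the lid.
- cap_yellow (a joint): Hinge of the yellow lid, rad: 0 shut, grows as it opens (stop at 0.9); starts ajar at 0.35 to 0.65. Round lid 37 mm across, 3 mm thick. Its hinge is on the red-end side of the pot, 20 mm before the pot's middle along the row; its free edge with a small lip lies 22 mm past the middle, toward the blue end, and is the part that stands up (by up to 27 mm). Stiff hinge: stays where left, and about 1 N at its middle (more near the hinge) moves it.
- pot_green (a point): Pot 4 of 5 in the row from red to blue: the middle of the top face of its green lid when shut, 33.5 mm above the table; fixed to the palette, does not move with the lid.
- cap_green (a joint): Hinge of the green lid, rad: 0 shut, grows as it opens (stop at 0.9); starts ajar at 0.35 to 0.65. Round lid 37 mm across, 3 mm thick. Its hinge is on the red-end side of the pot, 20 mm before the pot's middle along the row; its free edge with a small lip lies 22 mm past the middle, toward the blue end, and is the part that stands up (by up to 27 mm). Stiff hinge: stays where left, and about 1 N at its middle (more near the hinge) moves it.
- pot_blue (a point): Pot 5 of 5 in the row from red to blue: the middle of the top face of its blue lid when shut, 33.5 mm above the table; fixed to the palette, does not move with the lid.
- cap_blue (a joint): Hinge of the blue lid, rad: 0 shut, grows as it opens (stop at 0.9); starts ajar at 0.35 to 0.65. Round lid 37 mm across, 3 mm thick. Its hinge is on the red-end side of the pot, 20 mm before the pot's middle along the row; its free edge with a small lip lies 22 mm past the middle, toward the blue end, and is the part that stands up (by up to 27 mm). Stiff hinge: stays where left, and about 1 N at its middle (more near the hinge) moves it.
- eraser: Loose two-tone eraser, 21 x 46 x 12 mm, on the concave side of the palette; origin at the middle of its underside. Leave alone.
- green_tube: Loose paint tube with green markings, 36 x 113 x 23 mm, lying on the convex side of the palette; origin at the middle of its underside, length along its y. Leave alone.
- masking_tape: Loose roll of masking tape lying flat, 96 mm across, 25 mm high, on the convex side of the palette; origin at the middle of its underside. Leave alone.

How it is judged (in metres and radians):
On the way, in this order (a step that is already met when the one before it is completed fails the run):
1. the red lid is shut, before those that follow it (value of joint cap_red below 0.12 rad), for 0.05 s.
2. the orange lid is shut, before those that follow it (value of joint cap_orange below 0.12 rad), for 0.05 s.
3. the yellow lid is shut, before those that follow it (value of joint cap_yellow below 0.12 rad), for 0.05 s.
4. the green lid is shut, before those that follow it (value of joint cap_green below 0.12 rad), for 0.05 s.
5. the blue lid is shut, before those that follow it (value of joint cap_blue below 0.12 rad), for 0.05 s.
At the end, for the whole second after the job is handed in: All five lids shut (each hinge below 0.12 rad), the palette flat, at rest and within 30 mm of where it stood; eraser, tube and tape within 15 mm of where they lay (value of joint each of cap_red, cap_orange, cap_yellow, cap_green, cap_blue below 0.12 rad and distance of palette from where it was at the start of the episode below 0.03 m and angle between palette's own z axis and vertical below 0.1 rad and linear speed of palette below 0.01 m/s and distance of each of eraser, green_tube, masking_tape from where it was at the start of the episode below 0.015 m); the robot touches nothing.
It fails at once if the fingers rise off the row (grasp point over 90 mm above the table) after the red lid is shut and before the blue lid is (value of joint cap_red below 0.12 rad and value of joint cap_blue above 0.12 rad and height (world z) of the grasp point above 0.09 m).
It fails at once if the palette or its lids are pressed with more than 40 N (contact force between the fingers and palette above 40 N).
It fails at once if the palette is lifted or tipped (height (world z) of palette above 0.012 m or angle between palette's own z axis and vertical above 0.15 rad).
It fails at once if the palette is shoved more than 30 mm (distance of palette from where it was at the start of the episode above 0.03 m).
It fails at once if the eraser, tube or tape is moved more than 15 mm (distance of any of eraser, green_tube, masking_tape from where it was at the start of the episode above 0.015 m).
It also fails if it takes over 35 s, if anything falls off the work surface, if the arm or the gripper's body presses on something with over 40 N, if the wrist force passes 120 N, or if a joint passes its speed limit or range.

### The arm

A 7-joint arm with a two-finger parallel gripper is mounted at the origin on a cart in front of the work surface, level with it; the furniture and walls round the work are solid. World frame = base frame: x ahead of the robot, y to its left, z up, the work surface at z = 0. Lengths are in mm, angles in rad, forces in N, time in s.
With the tool pointing down it reaches from about 425 to 825 mm from the base axis. Payload 3.6 kg.
Tool frame: the origin (TCP) lies midway between the tips of the shut fingers; the grasp point (between the pads) lies 19 mm behind it; z points along the fingers, y is the line along which they close (so a half turn about z gives the same grasp; the last joint's range is limited). The gripper opens to 93 mm and grips with 3 to 60 N. Pads are 15 mm wide; open, the fingers measure 128 mm over their backs; the gripper's body (75 mm by 188 mm) begins 65 mm behind the grasp point.
Start: joints at [1.083, 0.615, -0.013, 1.423, 0.008, 1.103, -0.04], TCP at [289.039, -582.165, 185.94] pointing down, gripper open.
Joint ranges: [-3.12, 3.12], [-0.3, 2.06], [-1.34, 1.32], [0.26, 2.42], [-1.36, 4.5], [0.01, 1.98], [-2.84, 2.84]. Speed limits (rad/s): [2.79, 2.79, 3.14, 3.14, 3.14, 3.14, 3.14].

### API

Orientations are given as a rotation vector (axis times angle).
In Python, from plant import arm gives the robot as it stands.
- The arm moves only by the tool arm_command, never from a script. Its argument "moves" is text: rows parted by semicolons, each of 5 numbers parted by spaces: the shift along the tool's x, y, z in cm, then the turn about the tool's z in degrees, then the opening, from -1 (shut) to 1 (fully open). A call has 1 to 10 rows; each row shifts and turns the commanded pose from where the row before left it, along the tool's axes as they then stand; what a row does not reach is not made up. A row lasts 1/10 s, in which the tool goes at most 50 mm and 8.59 degrees, less where a joint would pass 70% of its speed; a pose out of reach is approached as far as the arm can. A call is refused whole if a number of a shift passes 5 or a number of a turn 8.59, either way. A call with a gripper value outside its range is refused whole. The fingers move at their own pace and stop on an object; "newtons" is the grip in N (left out, the last holds). Time passes only in rows, so rows that do not move let the fingers close. It gives the time, the measured TCP pose, the force, the opening and the grip force at its end, in the units of the state.
- arm.get_state(): the state, without advancing time (a new reading comes with each control period).
- arm.capture(name): name is "scene" or "top" or "wrist"; returns a dict with "image" (420x560x3 uint8, red, green, blue), "fov_y" (degrees; the focal length in pixels is half the picture's height over the tangent of half this angle, whatever the lens; pixels are square), "cx", "cy" (the principal point, pixels), "k1" (the pictures are not rectified: a ray, as slopes to the right and down, at radius r is drawn at 1 + k1 r^2 times it, then the intrinsics apply), "R" (3x3) and "t" (3): a world point X has camera coordinates R X + t; the wrist camera has in their place "hand_eye" (4x4, takes a point from camera to tool coordinates, whose origin is the TCP and whose axes are the flange's). Camera axes: x right, y down, z forward; pixel columns grow to the right and rows downward; lengths in mm; the calibration is good to about 2 mm. A picture is of the moment at which its call begins: read the wrist's pose just before it. There is no depth.
- arm.job_done(): hands the job in; it is judged then, once.
The state is a dict: "clock": time; "joint_positions": joint angles; "qvel": joint speeds; "tau": joint torques, N m; "tool_pos": TCP position; "tool_rot": TCP orientation; "ft_force": force on the tool from outside, world axes, zero at the start; "ft_torque": the same for the moment, N m; "grip_width": opening from 0.0 (shut) to 1.0 (fully open); "grip_force": force on a finger pad.
Only numpy, scipy, OpenCV 4.12 (cv2) and the standard library are available. Lean on these libraries where they do the work, as an engineer would, in place of code of your own. Each camera call takes 0.05 s, during which the arm holds its last target. There are 200 camera calls.

## Working session

There is one attempt and no reset: what is moved stays moved. The work goes in short steps, Python scripts to look and compute and a tool call to move; the robot and the scene stay as the last step left them, time stands still between calls to the robot, and variables do not carry over. Pictures are saved under pics/ and viewed, at most 10 in all, crops included, and the job is handed in when it is done.

Besides the shell and the picture viewer there is one more tool, called as a command line: name --argument value ..., lists and objects as JSON in quotes. arm_command: Moves the arm, as the interface text tells. Its arguments: {"type":"object","properties":{"moves":{"type":"string"},"newtons":{"type":"number"}},"required":["moves"]}

```bash
mkdir -p pics; ls; python3 - <<'E'
from plant import arm
import cv2
s=arm.get_state();print(s)
for n in("top","scene"):
    c=arm.capture(n);cv2.imwrite(f"pics/{n}0.png",c["image"][:,:,::-1]);print({k:v for k,v in c.items() if k!="image"})
E
```

```text
pics
{'clock': 0.0, 'joint_positions': array([ 1.08349496,  0.61591123, -0.0126012 ,  1.42487572,  0.00815143,
        1.10339414, -0.04041291]), 'qvel': array([-0.0014314 , -0.00030249, -0.00031766, -0.00026526,  0.00090744,
        0.0005431 , -0.00055799]), 'tau': array([-1.99481178e-04, -4.58933866e+01,  2.09142342e-01, -1.65743673e+01,
       -6.10072841e-02,  2.04150769e-02,  2.13174785e-04]), 'tool_pos': array([ 288.6329484 , -581.43476072,  184.79420258]), 'tool_rot': array([-3.05616925e+00, -7.16977190e-01,  1.04767342e-03]), 'ft_force': array([-0.14865356, -0.30916683,  0.80206134]), 'ft_torque': array([-3.82726538e-02,  9.15573939e-06,  1.83947465e-02]), 'grip_force': 0.0, 'grip_width': 0.993352560108943}
{'fov_y': 56.10004278065157, 'cx': 286.0200355638138, 'cy': 208.9627383504184, 'k1': -0.04278586014681964, 'R': array([[ 0.02230571, -0.99961771,  0.01633666],
       [-0.98889556, -0.02446208, -0.14658507],
       [ 0.14692866, -0.01288557, -0.98906316]]), 't': array([-161.13926083,  557.69251051,  828.17037935])}
{'fov_y': 42.56615692589158, 'cx': 282.88717813114516, 'cy': 211.63368889242204, 'k1': -0.12164685138842918, 'R': array([[-0.85581526, -0.51723269, -0.00711263],
       [-0.36059288,  0.6063841 , -0.70871087],
       [ 0.37088142, -0.60396081, -0.70546319]]), 't': array([410.19315292, 335.4418462 , 584.01247056])}
```

View pics/top0.png

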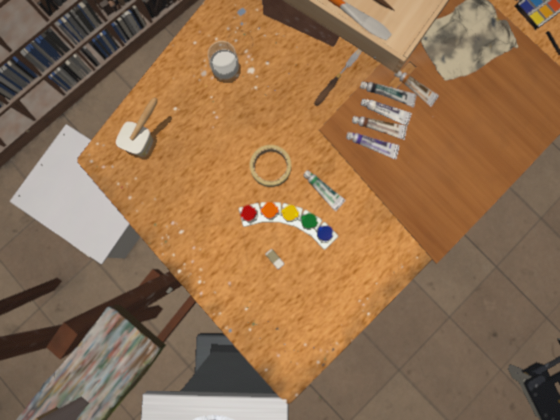

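View pics/scene0.png

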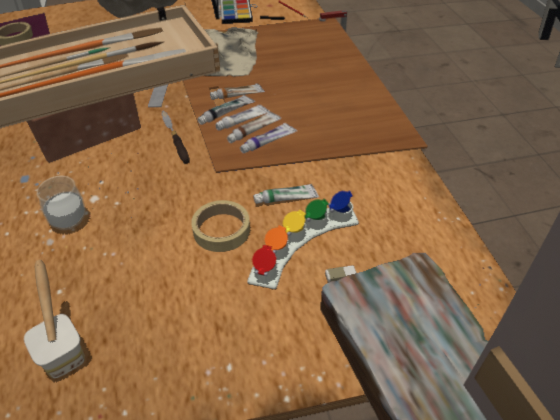

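The top view shows the row: red (249,213), orange (270,211), yellow (290,213), green (309,221), blue (325,233). The eraser is at (274,259), the tape at (270,166) and the tube at (323,189). The scene view shows the lids tilted up. I'll triangulate the lids from both views.

```bash
cat > h.py <<'E'
import numpy as np, cv2
def K(c):
    f=c["image"].shape[0]/2/np.tan(np.radians(c["fov_y"]/2)); return f
def ray(c,p):
    f=K(c); d=np.array([(p[0]-c["cx"])/f,(p[1]-c["cy"])/f]); u=d.copy()
    for _ in range(20): u=d/(1+c["k1"]*(u@u))
    v=c["R"].T@np.r_[u,1]; return -c["R"].T@c["t"], v/np.linalg.norm(v)
def plane(c,p,z):
    o,v=ray(c,p); return o+v*(z-o[2])/v[2]
def tri(c1,p1,c2,p2):
    o1,v1=ray(c1,p1);o2,v2=ray(c2,p2)
    s=np.linalg.lstsq(np.c_[v1,-v2],o2-o1,rcond=None)[0]
    a,b=o1+v1*s[0],o2+v2*s[1]; return (a+b)/2,np.linalg.norm(a-b)
HUE={"red":(174,5),"orange":(7,16),"yellow":(20,32),"green":(55,85),"blue":(108,130)}
def lid(c,n,seed,r=16):
    hsv=cv2.cvtColor(c["image"],cv2.COLOR_RGB2HSV); h,s,v=cv2.split(hsv); a,b=HUE[n]
    m=((h>=a)&(h<=b)) if a<b else ((h>=a)|(h<=b))
    m=(m&(s>170)&(v>60)).astype(np.uint8)
    k=np.zeros_like(m);cv2.circle(k,seed,r,1,-1);m&=k
    nn,l,st,ce=cv2.connectedComponentsWithStats(m); i=1+st[1:,4].argmax(); return ce[i],st[i]
# palette pose fit: pts at model xy -> world xy
def fit(M,W):
    mc,wc=M.mean(0),W.mean(0); A,B=M-mc,W-wc
    th=np.arctan2((A[:,0]*B[:,1]-A[:,1]*B[:,0]).sum(),(A*B).sum()); R=np.array([[np.cos(th),-np.sin(th)],[np.sin(th),np.cos(th)]])
    t=wc-R@mc; return th,t,W-(M@R.T+t)
def model(back=0):
    ph=np.array([2,1,0,-1,-2])*46/170+back/170
    return np.c_[170*np.cos(ph)-170,170*np.sin(ph)]
E
python3 - <<'E'
from plant import arm
from h import *
T=arm.capture("top");S=arm.capture("scene")
st={"red":(249,213),"orange":(270,211),"yellow":(290,213),"green":(309,221),"blue":(325,233)}
ss={"red":(264,261),"orange":(276,238),"yellow":(294,222),"green":(317,210),"blue":(342,202)}
P=[];Q=[]
for n in st:
    p,a=lid(T,n,st[n],11);q,b=lid(S,n,ss[n],15);X,e=tri(T,p,S,q);P.append(X);Q.append(plane(T,p,42))
    print(n,p.round(1),a,q.round(1),b,X.round(1),e.round(1),Q[-1].round(1))
for W in(P,Q):
    th,t,r=fit(model(2.5),np.array(W)[:,:2]);print(np.degrees(th),t,r.round(1).tolist())
E
```

```text
red [248.  212.8] [241 206  15  15 153] [263.7 259.4] [252 246  24  29 461] [551.2 -64.1  37.7] 0.2 [550.8 -64.4  42. ]
orange [269.3 209.4] [261 201  17  17 185] [276.  237.6] [264 225  24  26 434] [ 559.5 -111.2   37.2] 1.4 [ 559.5 -111.    42. ]
yellow [289.7 212.3] [282 205  16  15 177] [294.  220.8] [283 210  23  22 391] [ 554.  -156.7   37. ] 1.8 [ 554.1 -156.2   42. ]
green [308.6 220.5] [302 215  14  12 133] [316.  209.2] [306 201  21  18 270] [ 537.1 -199.    35.4] 1.4 [ 536.9 -198.3   42. ]
blue [323.6 231.6] [319 227  12  12  97] [340.3 200.8] [330 192  21  19 265] [ 511.4 -232.5   39.8] 4.1 [ 513.1 -231.5   42. ]
-14.566587894144593 [ 553.86614401 -157.99996404] [[-0.4, 0.6], [0.3, -1.2], [-0.5, -1.1], [-0.6, -0.7], [1.3, 2.4]]
-14.129079401027989 [ 554.14308641 -157.52358591] [[-0.5, -0.1], [0.3, -1.6], [-0.6, -1.1], [-1.4, -0.4], [2.1, 3.2]]
```

```bash
cat >> h.py <<'E'
from scipy.spatial.transform import Rotation as Ro
def yaw(s): x=Ro.from_rotvec(s["tool_rot"]).as_matrix()[:,0]; return np.degrees(np.arctan2(x[1],x[0]))
def rows(p,y,way,dec=2):
    """from pose p,yaw(deg): rows to each (x,y,z,yaw) in way, rounded, error carried on"""
    p=np.array(p,float);out=[]
    for w in way:
        a=np.radians(y);ex,ey=np.array([np.cos(a),np.sin(a),0]),np.array([np.sin(a),-np.cos(a),0])
        d=np.array(w[:3])-p; r=np.round([d@ex/10,d@ey/10,-d[2]/10],dec); t=round(-(w[3]-y),1)
        p=p+10*(ex*r[0]+ey*r[1])-np.array([0,0,10*r[2]]); y-=t
        out.append("%g %g %g %g -1"%(*r,t))
    for i in range(0,len(out),10): print("; ".join(out[i:i+10]))
E
python3 - <<'E'
from plant import arm
from h import *
s=arm.get_state();p=s["tool_pos"];y=yaw(s);print(p,y)
a0=np.degrees(np.arctan2(p[1],p[0]));r0=np.hypot(*p[:2]);g=np.array([539.5,-35.6]);a1=np.degrees(np.arctan2(g[1],g[0]));r1=np.hypot(*g)
N=18;W=[]
for k in range(1,N+1):
    f=k/N;a=np.radians(a0+f*(a1-a0));r=r0+f*(r1-r0);W.append((r*np.cos(a),r*np.sin(a),186-f*46,y+f*(118-y)))
rows(p,y,W,1)
E
```

```text
[ 288.79717894 -581.7206279   185.23496007] 26.405003950905392
3.7 -0.7 0.2 -5.1 -1; 3.7 -0.6 0.2 -5.1 -1; 3.7 -0.5 0.3 -5.1 -1; 3.7 -0.4 0.2 -5.1 -1; 3.7 -0.2 0.3 -5 -1; 3.6 -0.2 0.3 -5.1 -1; 3.6 -0 0.2 -5.1 -1; 3.5 0 0.3 -5.1 -1; 3.5 0.2 0.2 -5.1 -1; 3.5 0.3 0.3 -5.1 -1
3.5 0.3 0.2 -5.1 -1; 3.3 0.5 0.3 -5.1 -1; 3.4 0.5 0.2 -5.1 -1; 3.3 0.6 0.3 -5 -1; 3.2 0.8 0.3 -5.1 -1; 3.2 0.8 0.2 -5.1 -1; 3.1 0.9 0.3 -5.1 -1; 3.1 0.9 0.2 -5.1 -1
```

arm_command --moves "3.7 -0.7 0.2 -5.1 -1; 3.7 -0.6 0.2 -5.1 -1; 3.7 -0.5 0.3 -5.1 -1; 3.7 -0.4 0.2 -5.1 -1; 3.7 -0.2 0.3 -5 -1; 3.6 -0.2 0.3 -5.1 -1; 3.6 0 0.2 -5.1 -1; 3.5 0 0.3 -5.1 -1; 3.5 0.2 0.2 -5.1 -1; 3.5 0.3 0.3 -5.1 -1" --newtons 10

```text
clock: 1.2
tool_pos: [509.5, -297.3, 160.8]
tool_rot: [2.45, 1.966, 0.0]
ft_force: [-0.0, 0.5, 0.7]
grip_width: 0.193
grip_force: 0.0
```

arm_command --moves "3.5 0.3 0.2 -5.1 -1; 3.3 0.5 0.3 -5.1 -1; 3.4 0.5 0.2 -5.1 -1; 3.3 0.6 0.3 -5 -1; 3.2 0.8 0.3 -5.1 -1; 3.2 0.8 0.2 -5.1 -1; 3.1 0.9 0.3 -5.1 -1; 3.1 0.9 0.2 -5.1 -1; 0 0 0 0 -1; 0 0 0 0 -1"

```text
clock: 2.2
tool_pos: [539.4, -35.7, 140.9]
tool_rot: [1.617, 2.693, -0.001]
ft_force: [-0.3, -0.2, -0.2]
grip_width: 0.006
grip_force: 0.0
```

```bash
python3 - <<'E'
from plant import arm
from h import *
s=arm.get_state();c=arm.capture("wrist");print(s["clock"],s["tool_pos"],yaw(s),s["tool_rot"],s["ft_force"],s["grip_width"])
cv2.imwrite("pics/w1.png",c["image"][:,:,::-1]);print({k:v for k,v in c.items() if k!="image"})
np.savez("w1.npz",pos=s["tool_pos"],rot=s["tool_rot"],**c)
E
```

```text
2.2 [539.4397466  -35.68391363 140.94373956] 118.04555557810285 [ 1.61695678e+00  2.69349279e+00 -6.39611359e-04] [-0.25507737 -0.1979443  -0.19956678] 0.006414123158542562
{'fov_y': 64.39789111403213, 'cx': 284.35778209687555, 'cy': 210.37082763211774, 'k1': -0.07891225819623046, 'hand_eye': array([[ 2.49559004e-04, -9.64484906e-01, -2.64137851e-01,
         7.25730851e+01],
       [ 9.99999165e-01, -9.43088028e-05,  1.28916856e-03,
         1.99188043e-02],
       [-1.26829414e-03, -2.64137952e-01,  9.64484076e-01,
        -1.98181841e+02],
       [ 0.00000000e+00,  0.00000000e+00,  0.00000000e+00,
         1.00000000e+00]])}
```

View pics/w1.png

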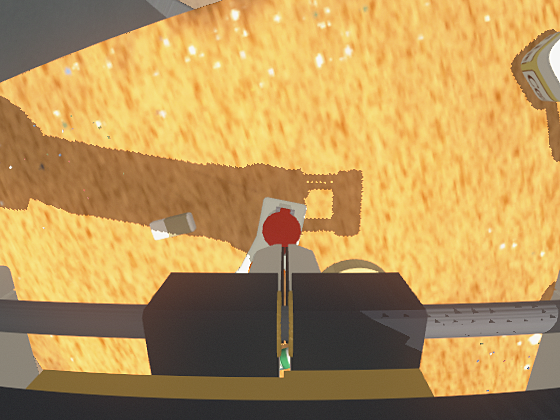

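The red lid is centred at (282,229), with its hinge at about (285,209), in line with the finger plane at column 284. I'll check this in millimetres, then plan the stroke.

```bash
python3 - <<'E'
from h import *
c=dict(np.load("w1.npz"));B=np.eye(4);B[:3,:3]=Ro.from_rotvec(c["rot"]).as_matrix();B[:3,3]=c["pos"]
C=np.linalg.inv(B@c["hand_eye"]);c["R"],c["t"]=C[:3,:3],C[:3,3]
th=np.radians(-14.5);o=np.array([389.4,-115.4])
for n,p,z in(("lid",(282,229),41),("hinge",(285,209),33)):
    X=plane(c,p,z)[:2]-o;print(n,plane(c,p,z).round(1),"r",np.hypot(*X).round(1),"s from red mid",(170*(np.radians(16.5)-np.arctan2(X[1],X[0]))).round(1))
P=lambda s,z:(o[0]+170*np.cos(np.radians(16.5)-s/170),o[1]+170*np.sin(np.radians(16.5)-s/170),z,90+16.5-np.degrees(s/170))
print("descend");rows(c["pos"],118.05,[P(-34,140.9-k*104.4/4) for k in (1,2,3,4)])
print("stroke");s=np.arange(-30,220,4.);rows(P(-34,36.5)[:3],P(-34,0)[3],[P(k,36.5) for k in s][:12])
E
```

```text
lid [550.7 -60.6  41. ] r 170.3 s from red mid -6.7
hinge [545. -44.  33.] r 171.2 s from red mid -24.2
descend
-0.01 0.01 2.61 0.1 -1; 0 -0 2.61 -0 -1; 0 -0 2.61 -0 -1; 0 -0 2.61 -0 -1
stroke
-0.4 -0 -0 1.3 -1; -0.4 -0.01 -0 1.4 -1; -0.4 -0 -0 1.3 -1; -0.4 -0.01 -0 1.4 -1; -0.4 -0 -0 1.3 -1; -0.4 -0.01 -0 1.4 -1; -0.4 -0 -0 1.3 -1; -0.4 -0.01 -0 1.4 -1; -0.4 -0 -0 1.3 -1; -0.4 -0.01 -0 1.4 -1
-0.4 -0 -0 1.3 -1; -0.4 -0.01 -0 1.4 -1
```

arm_command --moves "0.4 0 2.6 0 -1; 0 0 2.6 0 -1; 0 0 2.6 0 -1; 0 0 2.0 0 -1; 0 0 0.6 0 -1; 0 0 0 0 -1; 0 0 0 0 -1; 0 0 0 0 -1"

```text
clock: 3.05
tool_pos: [538.7, -32.6, 38.1]
tool_rot: [1.618, 2.691, 0.002]
ft_force: [-0.9, 0.1, -0.0]
grip_width: 0.002
grip_force: 0.0
```

arm_command --moves "-0.4 0 0.1 1.3 -1; -0.4 -0.01 0 1.4 -1; -0.4 0 0 1.3 -1; -0.4 -0.01 0 1.4 -1; -0.4 0 0 1.3 -1; -0.4 -0.01 0 1.4 -1; -0.4 0 0 1.3 -1; -0.4 -0.01 0 1.4 -1"

```text
clock: 3.85
tool_pos: [550.0, -62.2, 36.0]
tool_rot: [-1.867, -2.527, -0.0]
ft_force: [0.1, -0.4, 0.3]
grip_width: 0.004
grip_force: 0.0
```

```bash
cat > chk.py <<'E'
from plant import arm
from h import *
z=[]
for _ in range(1):
    s=arm.get_state();x=s["tool_pos"]-[389.4,-115.4,0];print(s["clock"],s["tool_pos"].round(1),"r",np.hypot(*x[:2]).round(1),"s",(170*(np.radians(16.5)-np.arctan2(x[1],x[0]))).round(1),"ph+90",(90+np.degrees(np.arctan2(x[1],x[0]))).round(1),"yaw",yaw(s).round(1),"F",s["ft_force"].round(1))
E
python3 chk.py
```

```text
3.85 [550.  -62.2  36. ] r 169.2 s -5.4 ph+90 108.3 yaw 107.1 F [ 0.1 -0.4  0.3]
```

arm_command --moves "-0.4 0 0 1.3 -1; -0.4 -0.01 0 1.4 -1; -0.4 0 0 1.3 -1; -0.4 -0.01 0 1.4 -1; -0.4 0 0 1.3 -1; -0.4 -0.01 0 1.4 -1; -0.4 0 0 1.3 -1"

```text
clock: 4.55
tool_pos: [556.0, -89.5, 36.0]
tool_rot: [-2.067, -2.365, -0.0]
ft_force: [-0.7, -0.6, 0.2]
grip_width: 0.004
grip_force: 0.0
```

```bash
python3 chk.py; python3 - <<'E'
from plant import arm
import cv2
a=arm.capture("scene")["image"][150:310,180:400,::-1];b=arm.capture("wrist")["image"][:,:,::-1]
cv2.imwrite("pics/s2.png",cv2.hconcat([cv2.resize(a,(400,291)),cv2.resize(b,(388,291))]))
E
```

```text
4.55 [556.  -89.5  36. ] r 168.6 s 22.7 ph+90 98.8 yaw 97.7 F [-0.7 -0.6  0.2]
```

View pics/s2.png

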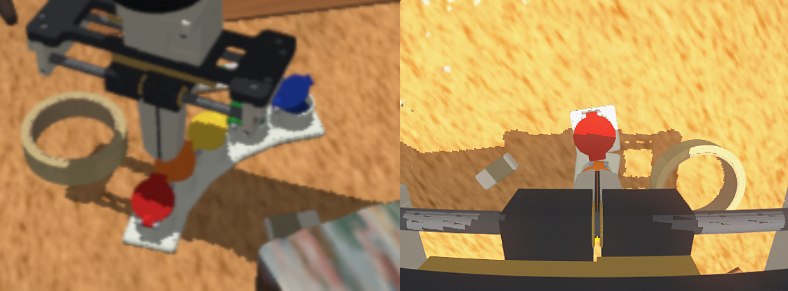

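The red lid looks flat behind the fingers. I'll probe its free edge gently to confirm the height of the lid tops.

arm_command --moves "0.5 0 0 0 -1; 0.5 0 0 0 -1; 0 0 0.1 0 -1; 0 0 0.1 0 -1; 0 0 0 0 -1; 0 0 0 0 -1"

```text
clock: 5.25
tool_pos: [554.6, -79.5, 33.9]
tool_rot: [-2.065, -2.367, 0.0]
ft_force: [0.1, -0.1, 0.7]
grip_width: 0.006
grip_force: 0.0
```

```bash
python3 chk.py
```

```text
5.25 [554.6 -79.5  33.9] r 169.1 s 12.5 ph+90 102.3 yaw 97.8 F [ 0.1 -0.1  0.7]
```

arm_command --moves "-0.5 0 -0.1 0 -1; -0.5 0.1 0 0 -1; -0.4 0 0 1.2 -1; -0.4 0 0 1.3 -1; -0.4 0 0 1.2 -1; -0.4 0 0 1.3 -1; -0.4 0 0 1.3 -1; -0.4 0 0 1.3 -1; -0.4 0 0 1.3 -1"

```text
clock: 6.15
tool_pos: [558.9, -117.2, 35.0]
tool_rot: [-2.245, -2.198, -0.0]
ft_force: [0.0, -0.4, 0.4]
grip_width: 0.009
grip_force: 0.0
```

```bash
python3 chk.py
```

```text
6.15 [ 558.9 -117.2   35. ] r 169.5 s 50.8 ph+90 89.4 yaw 88.8 F [ 0.  -0.4  0.4]
```

arm_command --moves "-0.4 0 0 1.3 -1; -0.4 0 0 1.3 -1; -0.4 0 0 1.3 -1; -0.4 0 0 1.4 -1; -0.4 0 0 1.3 -1; -0.4 0 0 1.4 -1; -0.4 0 0 1.3 -1; -0.4 0 0 1.4 -1"

```text
clock: 6.95
tool_pos: [555.7, -149.1, 35.0]
tool_rot: [-2.44, -1.979, -0.0]
ft_force: [-0.6, -0.5, 0.8]
grip_width: 0.004
grip_force: 0.0
```

```bash
python3 chk.py; python3 - <<'E'
from plant import arm
import cv2
a=arm.capture("scene")["image"][150:310,180:400,::-1];b=arm.capture("wrist")["image"][:,:,::-1]
cv2.imwrite("pics/s3.png",cv2.hconcat([cv2.resize(a,(400,291)),cv2.resize(b,(388,291))]))
E
```

```text
6.95 [ 555.7 -149.1   35. ] r 169.7 s 82.9 ph+90 78.6 yaw 78.1 F [-0.6 -0.5  0.8]
```

View pics/s3.png

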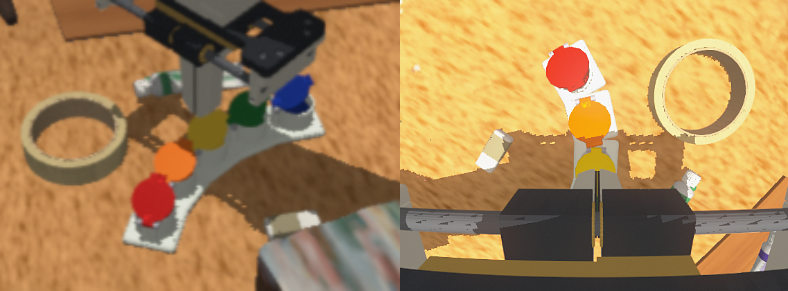

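Orange looks flat, but red looks taller in the scene view than a shut lid should. I'll measure it before going on.

```bash
python3 - <<'E'
from plant import arm
from h import *
S=arm.capture("scene");T=arm.capture("top")
for n,q in(("red",(264,261)),("orange",(276,238)),("yellow",(294,222))):
    print(n,lid(S,n,q,18))
# predicted flat / tilted outline box of lids in scene
def proj(c,X):
    x=c["R"]@X+c["t"];u=x[:2]/x[2];u=u*(1+c["k1"]*(u@u));return K(c)*u+[c["cx"],c["cy"]]
o=np.array([389.4,-115.4])
for n,s0 in(("red",-3),("orange",43)):
  for a in(0,.12,.3,.5):
    pts=[]
    for t in np.linspace(0,2*np.pi,40):
        l,w=20+18.5*np.cos(t),18.5*np.sin(t); ph=np.radians(16.5)-s0/170
        er,et=np.array([np.cos(ph),np.sin(ph)]),np.array([np.sin(ph),-np.cos(ph)])
        xy=o+170*er+et*(-20+l*np.cos(a))+er*w; pts.append(proj(S,np.r_[xy,33+l*np.sin(a)]))
    pts=np.array(pts);print(n,a,pts.min(0).round(1),np.ptp(pts,0).round(1),"area",cv2.contourArea(pts.astype(np.float32)))
cv2.imwrite("pics/s4.png",cv2.resize(np.hstack([S["image"][190:300,230:340,::-1],T["image"][180:290,230:340,::-1]]),None,fx=3.6,fy=3.6,interpolation=cv2.INTER_CUBIC))
E
```

```text
red (array([263.74207188, 259.09513742]), array([252, 245,  24,  30, 473], dtype=int32))
orange (array([275.91264368, 237.62068966]), array([264, 225,  24,  26, 435], dtype=int32))
yellow (array([294.07102273, 221.40340909]), array([283, 210,  23,  22, 352], dtype=int32))
red 0 [251.2 252. ] [24.7 19. ] area 369.16481969470624
red 0.12 [251.2 250.1] [24.8 20.8] area 403.1009192329366
red 0.3 [251.  247.9] [24.8 22.9] area 444.25002767448314
red 0.5 [250.6 246.2] [24.7 24.5] area 474.52128983289003
orange 0 [263.1 231.3] [23.9 17.7] area 331.63018455239944
orange 0.12 [263.1 229.5] [23.9 19.3] area 361.1068448263686
orange 0.3 [262.9 227.3] [23.7 21.4] area 396.47078342176974
orange 0.5 [262.6 225.4] [23.3 23.2] area 421.81691891048104
```

View pics/s4.png

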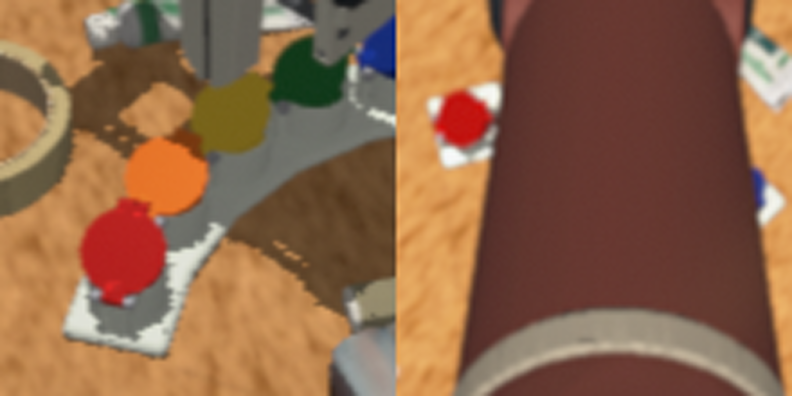

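```bash
python3 - <<'E'
from plant import arm
from h import *
s=arm.get_state();S=arm.capture("scene");c=arm.capture("wrist")
def pr(c,x):
    u=x[:2]/x[2];u=u*(1+c["k1"]*(u@u));return (K(c)*u+[c["cx"],c["cy"]]).round(1)
Rt=Ro.from_rotvec(s["tool_rot"]).as_matrix()
im=S["image"].copy();big=cv2.resize(im[150:260,230:370,::-1],None,fx=4,fy=4,interpolation=cv2.INTER_CUBIC)
for d in((0,0,0),(7,0,0),(-7,0,0),(0,17,0),(0,-17,0),(0,0,-19)):
    X=s["tool_pos"]+Rt@np.array(d,float);q=pr(S,S["R"]@X+S["t"]);H=np.linalg.inv(c["hand_eye"]);w=pr(c,(H@np.r_[d,1.])[:3]);print(d,X.round(1),"scene",q,"wrist",w)
    cv2.circle(big,tuple(int(v) for v in (q-[230,150])*4),3,(255,0,255),-1)
th=np.radians(-14.5);M=model();W=M@np.array([[np.cos(th),-np.sin(th)],[np.sin(th),np.cos(th)]]).T+[554,-158]
for w in W:
    q=pr(S,S["R"]@np.r_[w,33.5]+S["t"]);cv2.circle(big,tuple(int(v) for v in (q-[230,150])*4),3,(0,255,255),-1)
cv2.imwrite("pics/s5.png",big)
E
```

```text
(0, 0, 0) [ 555.7 -148.7   35. ] scene [290.  224.3] wrist [283.5 238.8]
(7, 0, 0) [ 557.2 -141.8   35. ] scene [287.  226.6] wrist [283.5 228.3]
(-7, 0, 0) [ 554.3 -155.5   35. ] scene [292.9 222. ] wrist [283.5 249.2]
(0, 17, 0) [ 572.4 -152.2   35. ] scene [282.1 219.1] wrist [310.4 238.8]
(0, -17, 0) [ 539.1 -145.2   35. ] scene [298.  229.6] wrist [256.5 238.8]
(0, 0, -19) [ 555.7 -148.7   54. ] scene [290.  215.9] wrist [283.4 250.2]
```

View pics/s5.png

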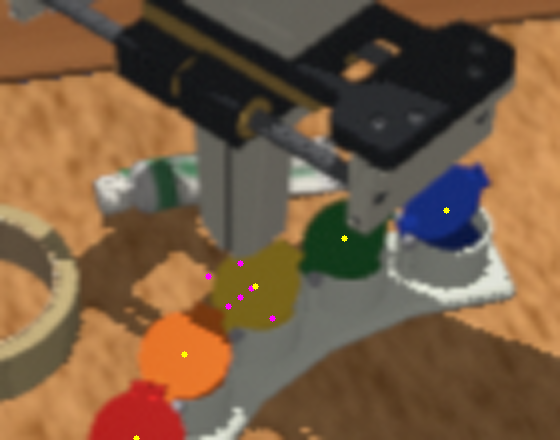

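The lids haven't been touched: their outlines are the same as at the start. The fingertips also appear about 25–30 mm higher than the reported TCP, in both the wrist and scene views. No step has been triggered, so I'll rise, go back to the red end and measure the tip height there with a clear view.

```bash
python3 - <<'E'
from plant import arm
from h import *
s=arm.get_state();o=np.array([389.4,-115.4])
def P(t,z):
    a=np.radians(16.5)-t/170;return (o[0]+170.5*np.cos(a),o[1]+170.5*np.sin(a),z,90+np.degrees(a))
p=s["tool_pos"];rows(p,yaw(s),[(*p[:2],60,yaw(s))]+[P(83-122*k/8,60) for k in range(1,9)],1)
E
```

```text
0 0 -2.5 -0 -1; 1.4 0 -0 -5.4 -1; 1.6 -0.1 -0 -5.2 -1; 1.5 -0 -0 -5.1 -1; 1.5 -0.1 -0 -5.2 -1; 1.6 -0.1 -0 -5.1 -1; 1.5 -0 -0 -5.1 -1; 1.5 -0.1 -0 -5.2 -1; 1.5 -0.1 -0 -5.1 -1
```

arm_command --moves "0 0 -2.5 0 -1; 1.4 0 0 -5.4 -1; 1.6 -0.1 0 -5.2 -1; 1.5 0 0 -5.1 -1; 1.5 -0.1 0 -5.2 -1; 1.6 -0.1 0 -5.1 -1; 1.5 0 0 -5.1 -1; 1.5 -0.1 0 -5.2 -1; 1.5 -0.1 0 -5.1 -1; 0 0 0 0 -1"

```text
clock: 8.25
tool_pos: [536.6, -29.2, 60.1]
tool_rot: [-1.574, -2.717, -0.002]
ft_force: [-0.3, -0.1, -0.8]
grip_width: 0.008
grip_force: 0.0
```

```bash
python3 chk.py;python3 - <<'E'
from plant import arm
from h import *
s=arm.get_state();S=arm.capture("scene");W=arm.capture("wrist")
for n,q in(("red",(264,261)),("orange",(276,238)),("yellow",(294,222)),("green",(317,210)),("blue",(342,202))): print(n,*lid(S,n,q,16))
X=s["tool_pos"];x=S["R"]@X+S["t"];u=x[:2]/x[2];u=u*(1+S["k1"]*(u@u));print("tcp px",K(S)*u+[S["cx"],S["cy"]])
a=cv2.resize(S["image"][160:300,200:340,::-1],(560,560),interpolation=cv2.INTER_CUBIC)
b=cv2.resize(W["image"][160:300,250:310,::-1],(240,560),interpolation=cv2.INTER_CUBIC)
cv2.imwrite("pics/s6.png",np.hstack([a,b]))
E
```

```text
8.25 [536.6 -29.2  60.1] r 170.6 s -41.1 ph+90 120.4 yaw 119.8 F [-0.3 -0.1 -0.8]
red [265.15162455 262.96750903] [253 247  23  28 277]
orange [277.74011299 237.64124294] [269 225  19  26 354]
yellow [293.01149425 226.        ] [283 222  21  10 174]
green [309.90909091 212.96969697] [307 209   9   7  33]
blue [341.06521739 201.33695652] [333 192  18  20 276]
tcp px [258.50879232 269.60137518]
```

View pics/s6.png

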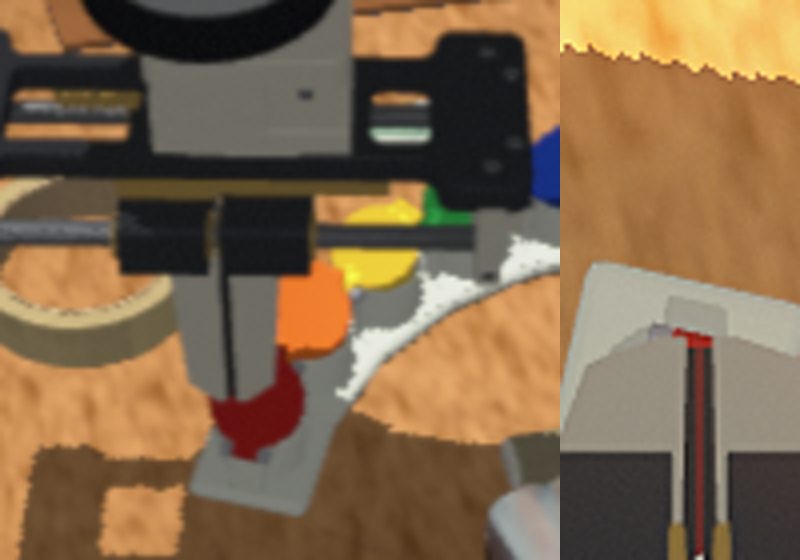

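In the clear view the tips are at about (257.5,259.5), where the TCP should project to (258.5,269.6). That puts the tips about 25 mm behind the stated TCP, and the wrist view agrees. I'll sweep over red with the TCP at 14 (tips about 40), then press down slowly at its free edge, using force to find the level.

arm_command --moves "0 0 2.3 0 -1; 0 0 2.3 0 -1; 0 0 0 0 -1; -0.7 -0.01 0 2.3 -1; -0.7 -0.01 0 2.3 -1; -0.7 -0.01 0 2.3 -1; -0.7 -0.01 0 2.3 -1"

```text
clock: 9.05
tool_pos: [550.5, -58.3, 14.8]
tool_rot: [1.798, 2.574, 0.001]
ft_force: [-0.5, 0.7, 1.0]
grip_width: 0.004
grip_force: 0.3
```

arm_command --moves "-0.7 -0.01 0 2.4 -1; -0.7 -0.01 0 2.4 -1; -0.7 -0.01 0 2.4 -1; -0.5 -0.01 0 1.7 -1; 0 0 0 0 -1"

```text
clock: 9.55
tool_pos: [556.9, -83.5, 13.9]
tool_rot: [1.99, 2.43, -0.001]
ft_force: [0.0, -0.5, 0.4]
grip_width: 0.007
grip_force: 0.2
```

```bash
python3 chk.py
```

```text
9.55 [556.9 -83.5  13.9] r 170.5 s 17.0 ph+90 100.8 yaw 101.4 F [ 0.  -0.5  0.4]
```

Back 4 mm so the tips sit over red's free edge, then lower 2 mm at a time.

arm_command --moves "0.4 0 0.1 0 -1; 0 0 0.1 0 -1; 0 0 0 0 -1"

```text
clock: 9.85
tool_pos: [555.8, -77.4, 11.9]
tool_rot: [-1.986, -2.434, -0.001]
ft_force: [0.3, -0.3, 0.7]
grip_width: 0.008
grip_force: 0.1
```

arm_command --moves "0 0 0.1 0 -1; 0 0 0.1 0 -1; 0 0 0 0 -1"

```text
clock: 10.15
tool_pos: [555.8, -78.1, 9.8]
tool_rot: [-1.987, -2.433, -0.0]
ft_force: [0.1, 0.9, 0.3]
grip_width: 0.006
grip_force: 0.1
```

```bash
python3 chk.py;python3 - <<'E'
from plant import arm
from h import *
S=arm.capture("scene")
for n,q in(("red",(264,261)),("orange",(276,238))): print(n,*lid(S,n,q,18))
E
```

```text
10.15 [555.8 -78.1   9.8] r 170.6 s 11.5 ph+90 102.6 yaw 101.5 F [0.1 0.9 0.3]
red [263.81231672 262.36656891] [253 253  23  22 341]
orange [281.80487805 237.28658537] [277 226  10  23 164]
```

Red has closed to nearly flat: its top row moved from 245 to 253. I'll keep lowering to find contact.

arm_command --moves "0 0 0.1 0 -1; 0 0 0 0 -1"

```text
clock: 10.4
tool_pos: [555.8, -78.3, 8.8]
tool_rot: [-1.988, -2.433, 0.0]
ft_force: [-0.2, -0.5, 0.3]
grip_width: 0.006
grip_force: 0.1
```

arm_command --moves "0 0 0.1 0 -1; 0 0 0 0 -1"

```text
clock: 10.6
tool_pos: [555.9, -78.3, 7.9]
tool_rot: [-1.988, -2.433, 0.0]
ft_force: [-0.5, -0.3, -0.3]
grip_width: 0.003
grip_force: 0.1
```

arm_command --moves "0 0 0.1 0 -1; 0 0 0 0 -1"

```text
clock: 10.8
tool_pos: [555.8, -78.2, 6.9]
tool_rot: [-1.988, -2.433, 0.0]
ft_force: [0.8, -0.7, -0.4]
grip_width: 0.003
grip_force: 0.1
```

arm_command --moves "0 0 0.1 0 -1; 0 0 0 0 -1"

```text
clock: 11.0
tool_pos: [555.9, -78.2, 5.9]
tool_rot: [-1.988, -2.433, -0.0]
ft_force: [-0.5, 0.2, -0.1]
grip_width: 0.002
grip_force: 0.1
```

arm_command --moves "0 0 0.1 0 -1; 0 0 0 0 -1"

```text
clock: 11.2
tool_pos: [555.8, -78.1, 4.8]
tool_rot: [-1.987, -2.433, 0.0]
ft_force: [-0.5, -0.3, 0.4]
grip_width: 0.003
grip_force: 0.1
```

```bash
python3 chk.py;python3 - <<'E'
from plant import arm
from h import *
S=arm.capture("scene")
for n,q in(("red",(264,261)),("orange",(276,238))): print(n,*lid(S,n,q,18))
E
```

```text
11.2 [555.8 -78.1   4.8] r 170.6 s 11.5 ph+90 102.6 yaw 101.5 F [-0.5 -0.3  0.4]
red [263.77408638 263.26245847] [253 254  23  21 301]
orange [281.92517007 237.97959184] [278 228   9  21 147]
```

arm_command --moves "0 0 0.1 0 -1; 0 0 0 0 -1"

```text
clock: 11.45
tool_pos: [555.9, -78.2, 3.9]
tool_rot: [-1.988, -2.433, -0.0]
ft_force: [0.3, -0.1, 0.2]
grip_width: 0.005
grip_force: 0.0
```

arm_command --moves "0 0 0.1 0 -1; 0 0 0 0 -1"

```text
clock: 11.65
tool_pos: [555.9, -78.2, 2.9]
tool_rot: [-1.988, -2.433, -0.0]
ft_force: [0.4, -0.5, -0.0]
grip_width: 0.007
grip_force: 0.0
```

arm_command --moves "0 0 0.05 0 -1; 0 0 0 0 -1"

```text
clock: 11.85
tool_pos: [555.9, -78.2, 2.4]
tool_rot: [-1.988, -2.433, -0.0]
ft_force: [-0.4, -0.4, 0.4]
grip_width: 0.006
grip_force: 0.1
```

arm_command --moves "0 0 0.05 0 -1; 0 0 0 0 -1"

```text
clock: 12.05
tool_pos: [555.9, -78.2, 1.9]
tool_rot: [-1.988, -2.433, -0.0]
ft_force: [0.3, -0.3, -0.2]
grip_width: 0.004
grip_force: 0.1
```

arm_command --moves "0 0 0.05 0 -1; 0 0 0 0 -1"

```text
clock: 12.25
tool_pos: [555.9, -78.2, 1.4]
tool_rot: [-1.988, -2.433, -0.0]
ft_force: [-0.0, -1.1, 0.5]
grip_width: 0.009
grip_force: 0.1
```

arm_command --moves "0 0 0.05 0 -1; 0 0 0 0 -1"

```text
clock: 12.45
tool_pos: [555.9, -78.2, 0.9]
tool_rot: [-1.988, -2.433, -0.0]
ft_force: [-0.2, -0.4, -1.2]
grip_width: 0.002
grip_force: 0.1
```

arm_command --moves "0 0 0.05 0 -1; 0 0 0 0 -1"

```text
clock: 12.65
tool_pos: [555.9, -78.1, 0.4]
tool_rot: [-1.987, -2.433, -0.0]
ft_force: [0.3, -0.8, 0.5]
grip_width: 0.006
grip_force: 0.1
```

```bash
python3 chk.py;python3 - <<'E'
from plant import arm
from h import *
S=arm.capture("scene")
for n,q in(("red",(264,261)),("orange",(276,238))): print(n,*lid(S,n,q,18))
a=S["image"][210:290,225:325,::-1];b=arm.capture("wrist")["image"][200:270,240:330,::-1]
cv2.imwrite("pics/s7.png",np.hstack([cv2.resize(a,(400,320),interpolation=cv2.INTER_CUBIC),cv2.resize(b,(400,320),interpolation=cv2.INTER_CUBIC)]))
E
```

```text
12.65 [ 5.559e+02 -7.810e+01  4.000e-01] r 170.6 s 11.5 ph+90 102.6 yaw 101.5 F [ 0.3 -0.8  0.5]
red [263.88721805 264.32330827] [254 256  22  19 266]
orange [281.9921875 239.0234375] [278 230   9  19 128]
```

View pics/s7.png

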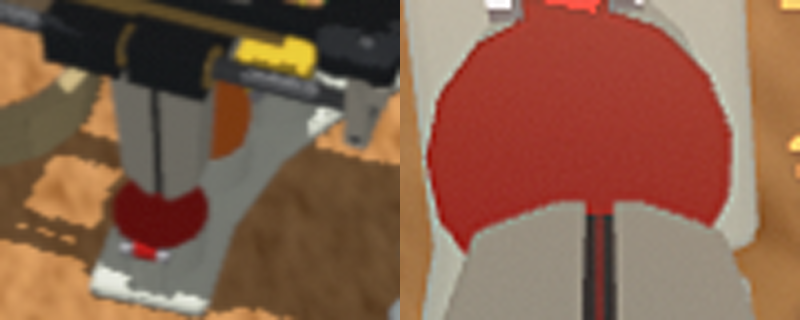

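```bash
python3 - <<'E'
from plant import arm
from h import *
s=arm.get_state();S=arm.capture("scene");c=arm.capture("wrist")
def pr(c,x):
    u=x[:2]/x[2];u=u*(1+c["k1"]*(u@u));return (K(c)*u+[c["cx"],c["cy"]]).round(1)
Rt=Ro.from_rotvec(s["tool_rot"]).as_matrix();H=np.linalg.inv(c["hand_eye"])
for fx in(7.5,11):
  for d in(0,19,25,28,31,34,37):
    t=np.array([fx,0,-d],float);print(fx,d,"scene",pr(S,S["R"]@(s["tool_pos"]+Rt@t)+S["t"]),"wrist",pr(c,(H@np.r_[t,1])[:3]))
E
```

```text
7.5 0 scene [265.  271.4] wrist [283.7 227.2]
7.5 19 scene [264.6 263.5] wrist [283.7 237.6]
7.5 25 scene [264.5 261. ] wrist [283.7 241.3]
7.5 28 scene [264.4 259.7] wrist [283.6 243.3]
7.5 31 scene [264.4 258.4] wrist [283.6 245.3]
7.5 34 scene [264.3 257.1] wrist [283.6 247.4]
7.5 37 scene [264.2 255.8] wrist [283.6 249.5]
11 0 scene [264.2 273.1] wrist [283.7 221.9]
11 19 scene [263.8 265.2] wrist [283.7 231.8]
11 25 scene [263.6 262.7] wrist [283.6 235.3]
11 28 scene [263.6 261.4] wrist [283.6 237.2]
11 31 scene [263.5 260.1] wrist [283.6 239.1]
11 34 scene [263.4 258.8] wrist [283.6 241.1]
11 37 scene [263.4 257.5] wrist [283.6 243.2]
```

arm_command --moves "0 0 0.1 0 -1; 0 0 0 0 -1"

```text
clock: 13.05
tool_pos: [555.9, -78.0, 0.1]
tool_rot: [1.987, 2.433, 0.0]
ft_force: [-1.1, -0.0, 5.0]
grip_width: 0.001
grip_force: 2.3
```

arm_command --moves "0 0 0.1 0 -1; 0 0 0 0 -1"

```text
clock: 13.25
tool_pos: [556.0, -78.1, -0.1]
tool_rot: [1.987, 2.433, -0.0]
ft_force: [-3.3, -0.5, 10.7]
grip_width: 0.005
grip_force: 5.1
```

arm_command --moves "0 0 0.05 0 -1; 0 0 0 0 -1"

```text
clock: 13.45
tool_pos: [556.0, -78.1, -0.2]
tool_rot: [1.987, 2.432, -0.0]
ft_force: [-4.2, 0.5, 12.5]
grip_width: 0.006
grip_force: 6.4
```

Contact is at TCP z ≈ 0.3, so the tips are about 33 mm behind the TCP, and red is pressed shut at about 12 N. Next I'll raise 5 mm, which leaves about 2.5 mm over the shut lids, and stroke along the arc.

arm_command --moves "0 0 -0.5 0 -1; -0.4 0 0 1.1 -1; -0.4 0 0 1.2 -1; -0.4 0 0 1.3 -1; -0.4 0 0 1.3 -1; -0.4 0 0 1.3 -1; -0.4 -0.01 0 1.4 -1; -0.4 0 0 1.3 -1; -0.4 -0.01 0 1.4 -1; -0.4 0 0 1.3 -1"

```text
clock: 14.45
tool_pos: [559.7, -114.5, 2.9]
tool_rot: [2.226, 2.217, -0.0]
ft_force: [1.2, 0.3, 0.8]
grip_width: 0.009
grip_force: 0.3
```

```bash
python3 chk.py
```

```text
14.45 [ 559.7 -114.5    2.9] r 170.3 s 48.1 ph+90 90.3 yaw 89.8 F [1.2 0.3 0.8]
```

arm_command --moves "-0.4 0 0 1.3 -1; -0.4 0 0 1.3 -1; -0.4 0 0 1.3 -1; -0.4 0 0 1.4 -1; -0.4 0 0 1.3 -1; -0.4 -0.01 0 1.4 -1; -0.4 0 0 1.3 -1; -0.4 -0.01 0 1.4 -1"

```text
clock: 15.25
tool_pos: [557.1, -145.9, 3.1]
tool_rot: [2.422, 2.001, 0.0]
ft_force: [0.8, 1.9, 0.8]
grip_width: 0.002
grip_force: 0.4
```

```bash
python3 chk.py; python3 - <<'E'
from plant import arm
from h import *
S=arm.capture("scene")
for n,q in(("red",(264,261)),("orange",(276,238)),("yellow",(294,222)),("green",(317,210)),("blue",(342,202))): print(n,*lid(S,n,q,16))
E
```

```text
15.25 [ 557.1 -145.9    3.1] r 170.4 s 79.6 ph+90 79.7 yaw 79.1 F [0.8 1.9 0.8]
red [264.68219178 261.9890411 ] [254 251  22  24 365]
orange [276.05851064 240.1356383 ] [265 230  23  22 376]
yellow [299.55454545 224.26363636] [289 214  18  18 110]Traceback (most recent call last):
  File "<stdin>", line 4, in <module>
  File "h.py", line 20, in lid
    nn,l,st,ce=cv2.connectedComponentsWithStats(m); i=1+st[1:,4].argmax(); return ce[i],st[i]
                                                        ~~~~~~~~~~~~~~~^^
ValueError: attempt to get argmax of an empty sequence
```

arm_command --moves "-0.4 0 0.05 1.2 -1; -0.4 0 0 1.3 -1; -0.4 0 0 1.3 -1; -0.4 0 0 1.4 -1; -0.4 0 0 1.3 -1; -0.4 -0.01 0 1.4 -1; -0.4 0 0 1.3 -1; -0.4 -0.01 0 1.4 -1; -0.4 0 0 1.3 -1; -0.4 -0.01 0 1.4 -1"

```text
clock: 16.3
tool_pos: [545.8, -183.3, 2.7]
tool_rot: [-2.637, -1.707, -0.003]
ft_force: [-0.0, 1.6, 1.5]
grip_width: 0.004
grip_force: 0.7
```

```bash
python3 chk.py
```

```text
16.3 [ 545.8 -183.3    2.7] r 170.5 s 118.6 ph+90 66.5 yaw 65.8 F [-0.   1.6  1.5]
```

arm_command --moves "-0.4 0 0 1.2 -1; -0.4 0 0 1.3 -1; -0.4 0 0 1.3 -1; -0.4 0 0 1.4 -1; -0.4 0 0 1.3 -1; -0.4 -0.01 0 1.4 -1; -0.4 0 0 1.3 -1; -0.4 -0.01 0 1.4 -1; -0.4 0 0 1.3 -1; -0.4 -0.01 0 1.4 -1"

```text
clock: 17.3
tool_pos: [525.7, -217.8, 2.6]
tool_rot: [-2.818, -1.389, -0.003]
ft_force: [1.9, 2.5, 1.4]
grip_width: 0.005
grip_force: 1.2
```

```bash
python3 chk.py
```

```text
17.3 [ 525.7 -217.8    2.6] r 170.5 s 158.4 ph+90 53.1 yaw 52.5 F [1.9 2.5 1.4]
```

arm_command --moves "-0.4 0 0 1.2 -1; -0.4 0 0 1.3 -1; -0.4 0 0 1.3 -1; -0.4 0 0 1.4 -1; -0.4 0 0 1.3 -1; -0.4 -0.01 0 1.4 -1; -0.4 0 0 1.3 -1; -0.4 -0.01 0 1.4 -1; -0.4 0 0 1.3 -1; -0.4 -0.01 0 1.4 -1"

```text
clock: 18.3
tool_pos: [497.1, -247.4, 2.4]
tool_rot: [-2.96, -1.053, 0.0]
ft_force: [0.6, 0.7, -0.4]
grip_width: 0.004
grip_force: 0.2
```

arm_command --moves "0 0 0.1 0 -1; 0 0 0.1 0 -1; 0 0 0.1 0 -1; 0 0 0 0 -1"

```text
clock: 18.7
tool_pos: [497.2, -247.3, 0.0]
tool_rot: [2.959, 1.057, -0.001]
ft_force: [-1.7, 0.1, 5.6]
grip_width: 0.003
grip_force: 2.7
```

```bash
python3 chk.py
```

```text
18.7 [ 497.2 -247.3    0. ] r 170.3 s 199.6 ph+90 39.2 yaw 39.3 F [-1.7  0.1  5.6]
```

Contact at the same level (z ≈ 0) over blue's free edge, at 5.6 N, so blue is shut. I'll rise straight up, move clear and check.

arm_command --moves "0 0 -0.5 0 -1; 0 0 -2 0 -1; 0 0 -4 0 -1; 0 0 -5 0 -1; 0 0 -5 0 -1; -5 0 0 0 -1; -5 0 0 0 -1; -5 0 0 0 -1; -5 0 0 0 -1; 0 0 0 0 -1"

```text
clock: 19.7
tool_pos: [334.9, -379.7, 164.7]
tool_rot: [2.964, 1.035, -0.008]
ft_force: [0.1, -0.9, -1.5]
grip_width: 0.006
grip_force: 0.0
```

```bash
python3 chk.py; python3 - <<'E'
from plant import arm
from h import *
S=arm.capture("scene");T=arm.capture("top")
for n,q in(("red",(264,261)),("orange",(276,238)),("yellow",(294,222)),("green",(317,210)),("blue",(342,202))):
    try: print(n,*lid(S,n,q,16))
    except ValueError: print(n,"hidden")
a=S["image"][170:300,220:380,::-1];b=T["image"][180:265,230:350,::-1]
cv2.imwrite("pics/s8.png",np.hstack([cv2.resize(a,(480,390),interpolation=cv2.INTER_CUBIC),cv2.resize(b,(310,390),interpolation=cv2.INTER_CUBIC)]))
E
```

```text
19.7 [ 334.9 -379.7  164.7] r 269.9 s 350.6 ph+90 -11.6 yaw 38.5 F [ 0.1 -0.9 -1.5]
red [264.67759563 262.01912568] [254 251  22  24 366]
orange [276.20789474 240.04736842] [265 230  23  22 380]
yellow [294.44642857 223.10119048] [283 215  24  18 336]
green [317.17372881 211.4279661 ] [306 205  24  14 236]
blue [342.24166667 204.84583333] [330 198  25  14 240]
```

View pics/s8.png

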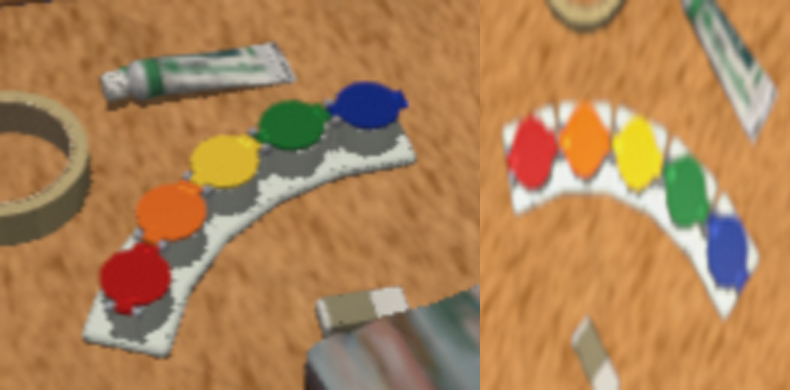

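All five lids are down. The palette, eraser, tube and tape look unmoved, and the arm is clear.

```bash
python3 -c "
from plant import arm
print(arm.job_done())"
```

```text
the job is handed in; nothing more can be done
None
```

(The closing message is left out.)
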